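Load the ink cartridge into the carton marker and clamp it home

ROBOT

A 6-joint arm with a two-finger parallel gripper is mounted at the origin on the work surface. World frame = base frame: x ahead of the robot, y to its left, z up, the work surface at z = 0. Lengths are in m, angles in rad, forces in N, time in s.
With the tool pointing down it reaches from about 0.35 to 0.875 m from the base axis. Payload 15.5 kg.
Tool frame: the origin (TCP) lies on the centre line of the jaws, within the pads' length; the fingertips stand 25 mm ahead of it and the grasp point (between the pads) lies 6 mm ahead of it; z points along the fingers, y is the line along which they close (so a half turn about z gives the same grasp; the last joint's range is limited). The gripper opens to 85 mm and grips with 20 to 120 N. Pads are 22 mm wide; open, the fingers measure 114 mm over their backs; the gripper's body (76 mm by 85 mm) begins 54 mm behind the grasp point. The pads swing forward as they close: fully open they stand 13 mm farther back than shut.
Start: joints at [1.137, 0.494, 1.345, -0, 1.302, -0.096], TCP at [0.207, 0.59, 0.256] pointing down, gripper open.
Joint ranges: [-2.91, 2.91], [-0.82, 2.16], [0.22, 2.67], [-1.22, 4.37], [0.12, 2.79], [-3.08, 3.08]. Speed limits (rad/s): [1.89, 1.89, 2.57, 3.01, 3.01, 3.01].

INTERFACE

Orientations are given as a rotation vector (axis times angle).
In Python, from cell import ctrl gives the robot as it stands. The module is installed in compiled form; this text tells all that it offers.
- The arm moves only by the tool apply_moves, never from a script. Its argument "motion" is one flat list of numbers, 7 for each row, row after row: the opening in per cent of the stroke, from 0 (shut) to 100 (fully open), then the shift along the tool's x, y, z in mm, then the turn, a rotation vector about the tool's x, y, z in units of 6 degrees (1.0 is 6 degrees). In form: [gripper, x, y, z, rx, ry, rz, gripper, x, y, z, rx, ry, rz, ...]. A call has 1 to 10 rows; each row is the pose to reach, as a shift and turn from the pose commanded when the call began, along the tool's axes at that moment; what a row does not reach only later rows make up. A row lasts 1/12 s, in which the tool goes at most 41.7 mm and 7.16 degrees, less where a joint would pass 70% of its speed; a pose out of reach is approached as far as the arm can. A call with a gripper value outside its range is refused whole. The fingers move at their own pace and stop on an object; "grip_force" is the grip in N (left out, the last holds). Time passes only in rows, so rows that repeat a pose let the fingers close. It gives the time, the measured TCP pose, the force, the opening and the grip force at its end, in the units of the state.
- ctrl.get_state(): the state, without advancing time (a new reading comes with each control period).
- ctrl.camera(name): name is "scene" or "top" or "wrist"; returns a dict with "color" (400x640x3 uint8, blue, green, red), "intrinsics" (3x3 intrinsics, pixels), "rvec" (rotation vector, rad) and "tvec" (3), from world to camera coordinates, as OpenCV has them; the wrist camera has in their place "T_tool_cam" (4x4, takes a point from camera to tool coordinates, whose origin is the TCP and whose axes are the flange's). Camera axes: x right, y down, z forward; pixel columns grow to the right and rows downward; lengths in m; the calibration is good to about 2 mm. A picture is of the moment at which its call begins: read the wrist's pose just before it. There is no depth.
- ctrl.job_done(): hands the job in; it is judged then, once.
Trained networks look in a picture, given as the dict that the camera call returned (one of the last four; its "shot" number tells which), for a name from the list of things; names that differ only in an ending like _2 or _b are one class to them, and where a whole thing is asked for, a point or a joint stands for the part that bears it (a point fixed in the world has none). Each returns a list of dicts, best first, with "score" (0 to 1); they miss things now and then, are a little off and sometimes report something else, mostly with a low value. They report only what shows in the picture. A call takes as long as a camera call. They do not tell look-alikes from the thing itself.
- ctrl.silhouettes(picture, query): "pixels" (400x640 bool, what is visible of it) and "location" ([column, row] in pixels, amid what is visible of it).
The state is a dict: "time_s": time; "q": joint angles; "qd": joint speeds; "effort": joint torques, N m; "tool_pos": TCP position; "ee_rot": TCP orientation; "wrist_force": force on the tool from outside, world axes, zero at the start; "torque": the same for the moment, N m; "finger_gap": opening from 0.0 (shut) to 1.0 (fully open); "grasp_force": force on a finger pad.
Only numpy, scipy, OpenCV 4.12 (cv2) and the standard library are available. Lean on these libraries where they do the work, as an engineer would, in place of code of your own. Each camera call takes 0.05 s, during which the arm holds its last target. There are 200 camera calls.

TASK

Pick up the yellow ink cartridge, feel your way into the black bay of the carton marker and set it upright on the sprung contact plate, then let go. Next swing the steel bail over it by its orange bar and press down gently until the cartridge is fully home and the bail stays shut by itself. Do not force the cartridge or the bail, and leave the carton, tape dispenser and yellow bin where they are.

Things in the scene. Friction and masses are not known exactly. Their poses are not given: they have to be found in the camera images.
- cartridge: The ink cartridge: a yellow rigid block with a black foot band and white side labels, 70 long (its x) x 30 wide (its y) x 60 high (its z), about 120 g. It stands upright on the bench. Origin: centre of its underside. Either way round (half turn about z) fits the bay.
- printer: Carton marker, fixed: grey base 215 (x) x 150 (y) x 22 mm high, from x -92 to +123. Origin on the bench, mid of the bay's adjustment range; z up, x points from the bail's orange bar (when shut) to its hinge. It carries the black bay, axes parallel, centred on y = 0, clamped tight at an unmeasured x: bay centre anywhere from x -15 to +15 mm, to be found by touch or sight.
- bay_mouth (a point): Point on the marker's z axis, 60 mm over the bench, at the bay's rim height (not the bay's true centre along x). The pocket is 72.4 (x) x 33 (y) inside, walls 7. All walls but the blue +x one end at this height; the two side walls have a 45 degree lead-in 4 mm high, the -x wall has none. More than 25 N between cartridge and marker, bail open, ruins it.
- bay_stop_top (a point): Point on the marker at x = 36.2, y = 0, 85 mm over the bench: where the top inner edge of the blue +x end wall would be if the bay were centred (true x: up to 15 mm either way). This wall rises 25 mm above the others, upright: a cartridge with its underside 62 to 80 mm over the bench can be slid in +x to touch it, eased back 1 to 1.5 mm, then lowered.
- plate (a joint): Sprung brass contact plate, the floor of the bay: travel downwards in m. 0 = up (its top 42 mm over the bench), 0.007 = fully down on a hard stop (35 mm; cartridge home, its top at 95 mm). It resists with 5 N at 0 rising to 10 N at 0.007; the cartridge's own weight does not move it.
- clamp: The bail's stand: two fixed grey posts 22 x 10 mm at y = +-58 mm, up to z = 110 mm, with the bail hinged between them. Origin on the bench under the hinge axis, 78 mm to +x of the marker's origin; axes as the marker's.
- bail_hinge (a point): Point on the bail's hinge axis, midway between the posts, 101 mm above the bench; the axis runs along the clamp's y. Axes as the clamp's.
- bail (a joint): Bail angle, rad: 0 = shut (level, towards the marker's -x, pressing bar on a cartridge that is home); grows as it swings up; 1.57 = upright; range -0.06 to 2.1; starts leaning back. Stiff hinge, stays where left: 6 to 7 N at the orange bar moves it, 11 to 13 N moves it as the plate goes down (half that may remain at a standstill), then force climbs steeply once home. Over 70 N of bail on cartridge breaks it.
- bail_grip (a point): Middle of the bail's orange bar: a round bar of 13 mm diameter, 96 mm long along y, 170 mm from the hinge axis, joined to the bail's two flat steel arms (7 x 14 mm, at y = +-48 mm); free to be pinched in the middle. The steel pressing bar (12 mm diameter) lies parallel to it, 78 mm from the hinge.
- carton: Bystander: closed brown cardboard box 100 x 130 x 75 mm. Origin: centre of underside. Leave it.
- dispenser: Bystander: black desk tape dispenser with amber roll, 150 x 55 x 92 mm. Origin: centre of underside. Leave it.
- bin: Bystander: empty yellow stock bin 150 x 110 x 80 mm. Origin: centre of underside. Leave it.
Not all that is in view belongs to the job. Of the things shaped like the cartridge, the yellow one is meant.

How it is judged:
By the outcome, as a careful person would: the job done as asked, in the order asked, and still so for the second after the job is handed in, with the robot touching nothing.
It also fails if it takes over 69 s, if anything falls off the work surface, if the arm or the gripper's body presses on something with over 40 N, if the wrist force passes 120 N, or if a joint passes its speed limit or range.

## Working session

There is one attempt and no reset: what is moved stays moved. The work goes in short steps, Python scripts to look and compute and a tool call to move; the robot and the scene stay as the last step left them, time stands still between calls to the robot, and variables do not carry over. Pictures are saved under pics/ and viewed, at most 10 in all, crops included, and the job is handed in when it is done.

Besides the shell and the picture viewer there is one more tool, called after ">>>" as a command line: name --argument value ..., lists and objects as JSON in quotes. apply_moves: Moves the arm, as the interface text tells. Its arguments: {"type":"object","properties":{"motion":{"type":"array"},"grip_force":{"type":"number"}},"required":["motion"]}

```bash
mkdir -p pics
cat > h.py <<'E'
import numpy as np, cv2
from cell import ctrl
R=lambda r: cv2.Rodrigues(np.array(r,float))[0]
def wcam(c, s=None):
    """returns K, Rwc (cam->world), origin"""
    if 'rvec' in c and c['rvec'] is not None:
        A=R(c['rvec']); return c['intrinsics'],A.T,-A.T@np.ravel(c['tvec'])
    T=np.eye(4);T[:3,:3]=R(s['ee_rot']);T[:3,3]=s['tool_pos']
    M=T@c['T_tool_cam']; return c['intrinsics'],M[:3,:3],M[:3,3]
def onz(cam,px,z):
    K,Rw,o=cam; d=Rw@np.linalg.inv(K)@np.array([px[0],px[1],1.]); return o+d*(z-o[2])/d[2]
def proj(cam,P):
    K,Rw,o=cam; p=K@(Rw.T@(np.asarray(P,float)-o)); return p[:2]/p[2]
E
python3 - <<'E'
from h import *
s=ctrl.get_state(); print(s)
ims=[]
for n in ['scene','top']:
    c=ctrl.camera(n); cam=wcam(c); print(n,cam[2]); cv2.imwrite(f'pics/{n}0.png',c['color'])
    for q in ['cartridge','printer','clamp','bail','bail_grip','carton','dispenser','bin']:
        for r in ctrl.silhouettes(c,q)[:4]:
            ys,xs=np.nonzero(r['pixels'])
            print(q,round(r['score'],2),np.round(r['location']),len(xs), c['color'][r['pixels']].mean(0).round(), onz(cam,r['location'],0.05).round(3), (xs.min(),xs.max(),ys.min(),ys.max()))
E
```

```text
{'time_s': 0.0, 'q': array([ 1.13752118e+00,  4.94174355e-01,  1.34615095e+00,  4.40052663e-06,
        1.30252476e+00, -9.54935459e-02]), 'qd': array([-0.00061358, -0.00068493,  0.00212274, -0.00021163,  0.00196043,
        0.00113144]), 'effort': array([-1.21061683e-03, -8.82142568e+01, -3.83868814e+01, -5.36223627e-05,
        9.74421564e-03, -1.74606254e-05]), 'tool_pos': array([0.20696721, 0.58936871, 0.25569902]), 'ee_rot': array([-5.28013079e-01, -3.09656468e+00,  1.90456835e-03]), 'wrist_force': array([-0.16188043, -0.35232969,  0.83522052]), 'torque': array([-0.01587903, -0.03921367, -0.03655079]), 'grasp_force': 0.0, 'finger_gap': 1.0004059413112665}
scene [ 1.27063392 -0.4522637   0.79637354]
cartridge 0.88 [168. 223.] 471 [ 73. 124.  77.] [ 0.4   -0.309  0.05 ] (np.int64(156), np.int64(179), np.int64(206), np.int64(238))
cartridge 0.67 [174. 250.] 763 [ 72. 137. 153.] [ 0.506 -0.33   0.05 ] (np.int64(160), np.int64(193), np.int64(239), np.int64(263))
cartridge 0.6 [225. 235.] 685 [125. 131.  84.] [ 0.527 -0.205  0.05 ] (np.int64(209), np.int64(239), np.int64(225), np.int6
[... 2407 characters left out ...]
.int64(282), np.int64(366), np.int64(206), np.int64(272))
bail_grip 0.71 [281. 238.] 1032 [ 70.  97. 120.] [0.508 0.123 0.05 ] (np.int64(257), np.int64(299), np.int64(210), np.int64(266))
bail_grip 0.52 [461. 248.] 551 [ 10. 120. 132.] [ 0.486 -0.316  0.05 ] (np.int64(443), np.int64(479), np.int64(234), np.int64(259))
bail_grip 0.16 [328. 239.] 4350 [96. 93. 88.] [0.506 0.008 0.05 ] (np.int64(280), np.int64(366), np.int64(206), np.int64(273))
dispenser 0.59 [412. 143.] 1482 [28. 46. 61.] [ 0.749 -0.207  0.05 ] (np.int64(384), np.int64(446), np.int64(126), np.int64(157))
bin 0.67 [168. 166.] 3566 [  0. 116. 125.] [0.687 0.406 0.05 ] (np.int64(133), np.int64(196), np.int64(131), np.int64(199))
```

Run:
```python
import cv2,numpy as np
a=cv2.imread('pics/top0.png'); b=cv2.imread('pics/scene0.png')
x=cv2.resize(a[180:330,240:500],None,fx=3,fy=2.0,interpolation=cv2.INTER_CUBIC)
y=cv2.resize(b[100:290,140:400],None,fx=3,fy=1.5)
x=cv2.resize(a[190:320,240:490],(800,416*1)); x=x[:300]
y=cv2.resize(b[105:275,145:350],(800,663))[:]
y=cv2.resize(b[105:275,145:350],(362,300))
cv2.imwrite('pics/v0.png',np.vstack([x,np.pad(y,((0,0),(0,438),(0,0)))]))
```

```text
(no output)
```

View pics/v0.png

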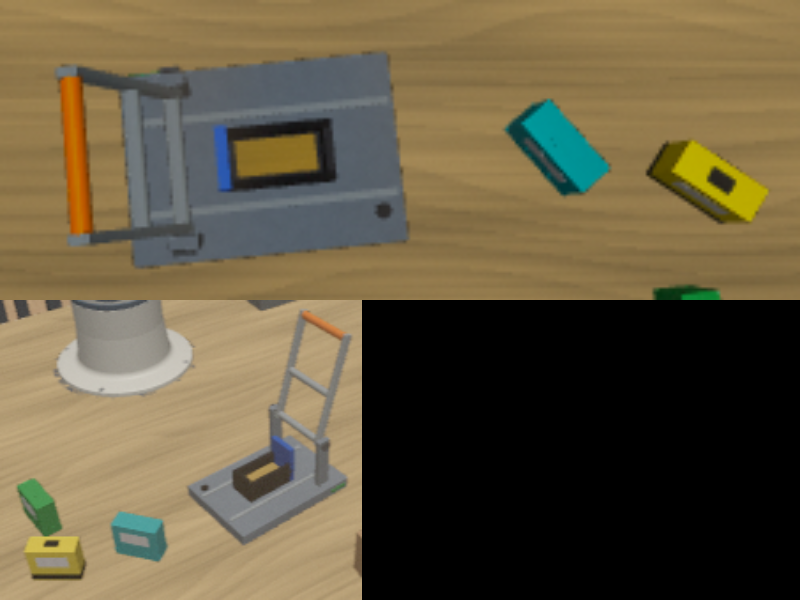

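The top view (crop at 0.3125 px per px) shows the yellow cartridge around top pixel (460,248). The marker is centred near (327,238), with its hinge side to the left (world +y) and the bail leaning back. Teal and green decoys stand nearby.

```bash
cat >> h.py <<'E'
def go(pos,yaw=None,s=None):
    """shift (tool mm) and turn (6deg units) to reach a tool-down pose; yaw = world angle of tool y"""
    s=s or ctrl.get_state(); A=R(s['ee_rot']); d=A.T@(np.array(pos)-s['tool_pos'])*1000
    t=np.zeros(3)
    if yaw is not None:
        best=None
        for k in (0,np.pi,):
            y=np.array([np.cos(yaw+k),np.sin(yaw+k),0]); z=np.array([0,0,-1.]); B=np.c_[np.cross(y,z),y,z]
            v=cv2.Rodrigues(A.T@B)[0].ravel()
            if best is None or np.linalg.norm(v)<np.linalg.norm(best): best=v
        t=best/np.radians(6)
    print('shift',d.round(1),'turn',t.round(2)); return d,t
E
python3 - <<'E'
from h import *
c=ctrl.camera('top'); cam=wcam(c)
print(ctrl.camera('wrist')['T_tool_cam'].round(3))
print(cam[0].round(1))
hsv=cv2.cvtColor(c['color'],cv2.COLOR_BGR2HSV)
m=cv2.inRange(hsv,(22,150,100),(35,255,255)); m[:, :400]=0
n,l,st,ce=cv2.connectedComponentsWithStats(m); print(st[1:],ce[1:])
crn=[(367.5,265),(361.3,206.3),(282.2,273.8)]
print([onz(cam,p,.022).round(4)[:2] for p in crn])
rim=[(240+x*.3125,190+y*.3125) for x,y in [(218,126),(332,118),(335,180),(222,190)]]
print([onz(cam,p,.06).round(4)[:2] for p in rim])
s=ctrl.get_state()
go((0.45,-0.31,0.33),np.radians(90),s)
E
```

```text
[[ 0.001 -0.951 -0.31   0.079]
 [ 1.     0.001 -0.    -0.001]
 [ 0.    -0.31   0.951 -0.117]
 [ 0.     0.     0.     1.   ]]
[[362.    0.  322.5]
 [  0.  362.  202.5]
 [  0.    0.    1. ]]
[[ 400    0  240   33 7430]
 [ 450  234    3    1    3]
 [ 450  234   30   26  332]] [[521.12489906  14.98896366]
 [451.         234.        ]
 [464.86144578 246.40361446]]
[array([ 0.4431, -0.0917]), array([ 0.5906, -0.0784]), array([0.4215, 0.1198])]
[array([0.5283, 0.0558]), array([ 0.5346, -0.0303]), array([ 0.4881, -0.0322]), array([0.4805, 0.0525])]
shift [-527.3 -768.4  -73.7] turn [-0.   -0.   -3.23]
```

>>> apply_moves --motion '[70, -134, -100, -144, 0, 0, 0, 70, -134, -100, -144, 0, 0, 0, 70, -134, -100, -144, 0, 0, 0, 70, -134, -100, -144, 0, 0, 0, 70, -134, -100, -144, 0, 0, 0, 70, -346, -343, -144, 0, 0, -1, 70, -346, -343, -144, 0, 0, -2, 70, -346, -343, -144, 0, 0, -3.2, 70, -346, -343, -144, 0, 0, -3.2, 70, -346, -343, -144, 0, 0, -3.2]'

```text
time_s: 1.83
tool_pos: [0.3711, 0.2706, 0.3974]
ee_rot: [-0.0, 3.141, 0.0]
wrist_force: [1.3, -0.0, -0.6]
finger_gap: 0.701
grasp_force: 0.0
```

Run:
```python
from h import *
s=ctrl.get_state(); print(s['time_s'],s['tool_pos'],s['ee_rot'],s['q'].round(2))
go((0.44,0.12,0.40),np.radians(90),s);go((0.46,-0.31,0.27),np.radians(90),s)
```

```text
1.8333 [0.37114263 0.27064501 0.39740111] [-2.95053900e-04  3.14106683e+00  4.57608491e-04] [ 0.5   0.13  1.5   0.    1.51 -1.07]
shift [ -68.8 -150.7   -2.6] turn [0.   0.01 0.  ]
shift [ -88.7 -580.7  127.3] turn [0.   0.01 0.  ]
```

>>> apply_moves --motion '[70, -70, -200, 0, 0, 0, 0, 70, -70, -200, 0, 0, 0, 0, 70, -70, -200, 0, 0, 0, 0, 70, -70, -200, 0, 0, 0, 0, 70, -70, -200, 0, 0, 0, 0, 70, -80, -580, 0, 0, 0, 0, 70, -80, -580, 0, 0, 0, 0, 70, -80, -580, 0, 0, 0, 0, 70, -80, -580, 0, 0, 0, 0, 70, -80, -580, 0, 0, 0, 0]'

```text
time_s: 2.67
tool_pos: [0.4443, -0.1349, 0.3974]
ee_rot: [0.004, 3.141, -0.0]
wrist_force: [1.5, 0.2, 0.7]
finger_gap: 0.702
grasp_force: 0.0
```

Run:
```python
from h import *
s=ctrl.get_state(); print(s['time_s'],s['tool_pos'],s['ee_rot'],s['q'].round(2))
go((0.46,-0.31,0.27),np.radians(90),s)
# look at the printer from here
c=ctrl.camera('wrist'); cv2.imwrite('pics/w1.png',c['color'])
```

```text
2.6667 [ 0.44431253 -0.13486692  0.3973788 ] [ 4.37293663e-03  3.14105380e+00 -2.90237158e-04] [-0.42  0.14  1.49  0.    1.51 -1.99]
shift [ -16.1 -175.1  127.4] turn [-0.    0.01 -0.03]
```

>>> apply_moves --motion '[70, -16, -175, 127, 0, 0, 0, 70, -16, -175, 127, 0, 0, 0, 70, -16, -175, 127, 0, 0, 0, 70, -16, -175, 127, 0, 0, 0, 70, -16, -175, 127, 0, 0, 0, 70, -16, -175, 127, 0, 0, 0, 70, -16, -175, 127, 0, 0, 0, 70, -16, -175, 127, 0, 0, 0]'

```text
time_s: 3.38
tool_pos: [0.4602, -0.3076, 0.2702]
ee_rot: [-0.005, -3.141, -0.001]
wrist_force: [0.1, 0.7, 1.1]
finger_gap: 0.699
grasp_force: 0.0
```

Run:
```python
from h import *
s=ctrl.get_state(); print(s['time_s'],s['tool_pos'],s['ee_rot'])
c=ctrl.camera('wrist'); cam=wcam(c,s); im=c['color'];print(cam[0])
hsv=cv2.cvtColor(im,cv2.COLOR_BGR2HSV)
for r in ctrl.silhouettes(c,'cartridge')[:4]:
    print(r['score'],r['location'],im[r['pixels']].mean(0).round(),onz(cam,r['location'],.05).round(3))
m=cv2.inRange(hsv,(22,150,150),(35,255,255))
n,l,st,ce=cv2.connectedComponentsWithStats(m); k=1+st[1:,4].argmax(); print(st[k])
v=hsv[...,2][l==k]; print(np.histogram(v,10))
cv2.imwrite('pics/w2.png',im)
```

```text
3.3833 [ 0.46023904 -0.3075766   0.27018127] [-5.42613871e-03 -3.14114555e+00 -1.05654731e-03]
[[320.86185591   0.         322.49808587]
 [  0.         320.86185591 195.63645516]
 [  0.           0.           1.        ]]
0.93 [321.8, 79.0] [ 69. 179.  33.] [ 0.369 -0.308  0.05 ]
0.85 [310.2, 189.2] [ 13. 170. 179.] [ 0.483 -0.322  0.05 ]
0.74 [407.4, 208.7] [166. 169.   8.] [ 0.506 -0.213  0.05 ]
[ 273  168   69   56 1591]
(array([  20,   20,   16,   19,   22,   67,   46,   53,   77, 1251]), array([150. , 158.9, 167.8, 176.7, 185.6, 194.5, 203.4, 212.3, 221.2,
       230.1, 239. ]))
```

View pics/w2.png

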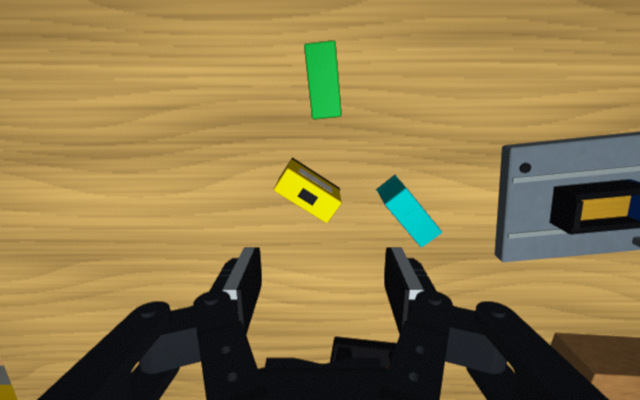

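The wrist image shows the yellow cartridge's top face at about (308,194), with its long axis running from upper left to lower right. Teal is at (408,209), green at (322,79), and the bay at (610,207).

Run:
```python
from h import *
s=ctrl.get_state(); c=ctrl.camera('wrist'); cam=wcam(c,s)
hsv=cv2.cvtColor(c['color'],cv2.COLOR_BGR2HSV)
m=cv2.inRange(hsv,(22,150,224),(35,255,255))
m[:, :250]=0;m[:,370:]=0
n,l,st,ce=cv2.connectedComponentsWithStats(m); k=1+st[1:,4].argmax()
ys,xs=np.nonzero(l==k)
P=np.array([onz(cam,p,.06)[:2] for p in zip(xs,ys)],np.float32)*1000
r=cv2.minAreaRect(P); b=cv2.boxPoints(r); print(r)
e=b[1]-b[0]; f=b[2]-b[1]; L=e if np.hypot(*e)>np.hypot(*f) else f
print('long axis deg',np.degrees(np.arctan2(L[1],L[0])))
yaw=np.arctan2(L[1],L[0])+np.pi/2
x,y=np.array(r[0])/1000
go((x,y,0.12),yaw,s)
```

```text
((487.6539611816406, -324.2793273925781), (67.57622528076172, 27.83694839477539), 56.2310676574707)
long axis deg 56.231075
shift [-26.9 -17.2 151.3] turn [-0.01  0.01 -9.39]
```

>>> apply_moves --motion '[80, -27, -17, 50, 0, 0, 1.1, 80, -27, -17, 100, 0, 0, 2.2, 80, -27, -17, 100, 0, 0, 3.3, 80, -27, -17, 100, 0, 0, 4.4, 80, -27, -17, 100, 0, 0, 5.5, 80, -27, -17, 100, 0, 0, 6.6, 80, -27, -17, 100, 0, 0, 7.7, 80, -27, -17, 100, 0, 0, 8.8, 80, -27, -17, 100, 0, 0, 9.9, 80, -27, -17, 100, 0, 0, 11]'

```text
time_s: 4.37
tool_pos: [0.4879, -0.3241, 0.1714]
ee_rot: [1.719, 2.627, -0.0]
wrist_force: [0.5, 0.3, 0.6]
finger_gap: 0.798
grasp_force: 0.0
```

>>> apply_moves --motion '[80, 0, 0, 0, 0, 0, 1.1, 80, 0, 0, 0, 0, 0, 2.2, 80, 0, 0, 0, 0, 0, 3.3, 80, 0, 0, 0, 0, 0, 4.4, 80, 0, 0, 0, 0, 0, 5.5, 80, 0, 0, 0, 0, 0, 6.6, 80, 0, 0, 0, 0, 0, 7.7, 80, 0, 0, 0, 0, 0, 8.8, 80, 0, 0, 0, 0, 0, 9.6, 80, 0, 0, 0, 0, 0, 9.6]'

```text
time_s: 5.2
tool_pos: [0.4879, -0.3242, 0.1713]
ee_rot: [2.772, 1.476, 0.001]
wrist_force: [-0.6, -0.6, -0.3]
finger_gap: 0.802
grasp_force: 0.0
```

Run:
```python
from h import *
s=ctrl.get_state(); print(s['time_s'],s['tool_pos'],s['ee_rot'],s['q'].round(2)); c=ctrl.camera('wrist'); cam=wcam(c,s)
hsv=cv2.cvtColor(c['color'],cv2.COLOR_BGR2HSV)
m=cv2.inRange(hsv,(22,150,224),(35,255,255))
n,l,st,ce=cv2.connectedComponentsWithStats(m); k=1+st[1:,4].argmax(); print(st[k])
ys,xs=np.nonzero(l==k)
P=np.array([onz(cam,p,.06)[:2] for p in zip(xs,ys)],np.float32)*1000
r=cv2.minAreaRect(P); b=cv2.boxPoints(r); print(r)
e=b[1]-b[0]; f=b[2]-b[1]; L=e if np.hypot(*e)>np.hypot(*f) else f
a=np.degrees(np.arctan2(L[1],L[0])); print('long axis deg',a)
x,y=np.array(r[0])/1000
go((x,y,0.053),np.radians(a+90),s)
cv2.imwrite('pics/w3.png',c['color'])
```

```text
5.2 [ 0.48789065 -0.32416766  0.17129937] [2.77178881e+00 1.47563163e+00 1.11195030e-03] [-0.69  0.53  1.54  0.    1.06 -0.1 ]
[ 304  157   38   85 2673]
((488.2658386230469, -324.14349365234375), (66.82649993896484, 27.431861877441406), 56.1789665222168)
long axis deg 56.178955
shift [2.000e-01 1.000e-01 1.183e+02] turn [ 0.02  0.   -0.02]
```

View pics/w3.png

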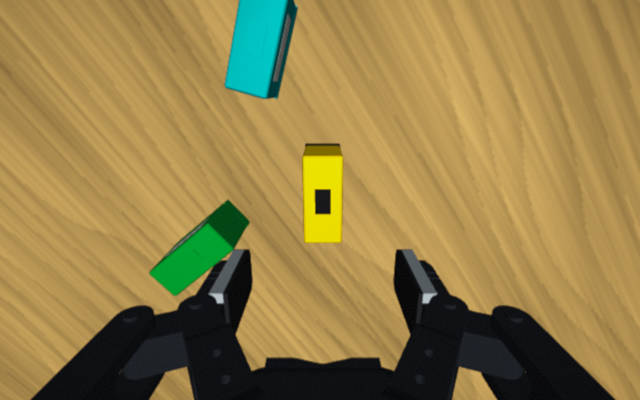

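The jaws straddle the yellow cartridge, whose top is at (323,198), and the green one stays clear at (200,250). I'll narrow the opening and descend.

>>> apply_moves --motion '[60, 0, 0, 30, 0, 0, 0, 60, 0, 0, 60, 0, 0, 0, 60, 0, 0, 90, 0, 0, 0, 60, 0, 0, 110, 0, 0, 0, 60, 0, 0, 118, 0, 0, 0, 60, 0, 0, 118, 0, 0, 0, 60, 0, 0, 118, 0, 0, 0]' --grip_force 35

```text
time_s: 5.83
tool_pos: [0.4878, -0.325, 0.053]
ee_rot: [2.769, 1.483, 0.0]
wrist_force: [-0.3, -0.7, 0.9]
finger_gap: 0.6
grasp_force: 0.0
```

>>> apply_moves --motion '[10, 0, 0, 0, 0, 0, 0, 10, 0, 0, 0, 0, 0, 0, 10, 0, 0, 0, 0, 0, 0, 10, 0, 0, 0, 0, 0, 0, 10, 0, 0, 0, 0, 0, 0, 10, 0, 0, 0, 0, 0, 0, 10, 0, 0, 0, 0, 0, 0, 10, 0, 0, 0, 0, 0, 0]'

```text
time_s: 6.5
tool_pos: [0.488, -0.3254, 0.0537]
ee_rot: [2.768, 1.48, 0.002]
wrist_force: [-0.5, 0.4, 6.8]
finger_gap: 0.346
grasp_force: 34.5
```

>>> apply_moves --motion '[10, 0, 0, -15, 0, 0, 0, 10, 0, 0, -50, 0, 0, 0, 10, 0, 0, -90, 0, 0, 0, 10, 0, 0, -130, 0, 0, 0, 10, 0, 0, -160, 0, 0, 0, 10, 0, 0, -160, 0, 0, 0, 10, 0, 0, -160, 0, 0, 0]'

```text
time_s: 7.08
tool_pos: [0.488, -0.3255, 0.2149]
ee_rot: [2.766, 1.479, 0.003]
wrist_force: [-0.3, 0.3, -2.1]
finger_gap: 0.344
grasp_force: 35.3
```

Run:
```python
from h import *
c=ctrl.camera('wrist'); T=c['T_tool_cam']; np.save('T.npy',T); np.save('Kw.npy',c['intrinsics'])
c=dict(T_tool_cam=T,intrinsics=c['intrinsics'])
s=dict(tool_pos=[0.44431253,-0.13486692,0.3973788],ee_rot=[4.37293663e-03,3.14105380,-2.90237158e-04])
cam=wcam(c,s)
p=proj(cam,(.508,.0065,.03)); print(p)
im=cv2.imread('pics/w1.png'); x0=int(p[0])-100; y0=int(p[1])-100; x0=min(max(x0,0),400);y0=max(0,min(y0,220)); print(x0,y0)
a=cv2.resize(im[y0:y0+180,x0:x0+240],None,fx=3.3,fy=3.3,interpolation=cv2.INTER_CUBIC)
cv2.imwrite('pics/v1.png',a)
```

```text
[412.33158736 185.98895211]
312 85
```

View pics/v1.png

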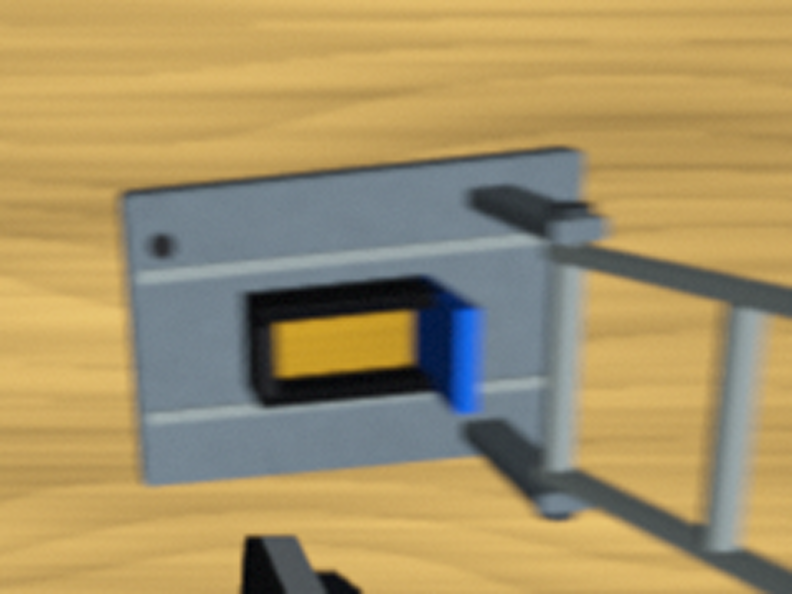

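The wrist crop (origin 312,85, ×3.3) shows these crop pixels:
- Base corners at (123,190), (145,483) and (580,150).
- Bay −x rim corners at (248,295) and (266,403).
- Blue wall top at (452,308) to (460,410).
- Pressing bar at mid (731,428).

I'll fit the marker pose and bail angle from these.

Run:
```python
from h import *
from scipy.optimize import least_squares
ct=ctrl.camera('top'); top=wcam(ct)
cam=wcam(dict(T_tool_cam=np.load('T.npy'),intrinsics=np.load('Kw.npy')),dict(tool_pos=[0.44431253,-0.13486692,0.3973788],ee_rot=[4.37293663e-03,3.14105380,-2.90237158e-04]))
W=lambda x,y:(312+x/3.3,85+y/3.3); Tp=lambda x,y:(240+x*.3125,190+y*.3125)
B=lambda r:(lambda bx,th:(78-r*np.cos(th),0,101+r*np.sin(th)))
obs=[(cam,W(123,190),lambda b,t:(-92,75,22)),(cam,W(145,483),lambda b,t:(-92,-75,22)),(cam,W(580,150),lambda b,t:(123,75,22)),
(cam,W(248,295),lambda b,t:(b-43.2,23.5,60)),(cam,W(266,403),lambda b,t:(b-43.2,-23.5,60)),
(cam,W(452,308),lambda b,t:(b+36.2,23.5,85)),(cam,W(460,410),lambda b,t:(b+36.2,-23.5,85)),
(cam,W(731,428),B(78)),(top,Tp(76,155),B(170)),(top,Tp(140,155),B(78)),
(top,Tp(408,240),lambda b,t:(-92,75,22)),(top,Tp(388,52),lambda b,t:(-92,-75,22)),(top,Tp(135,268),lambda b,t:(123,75,22)),
(top,Tp(332,118),lambda b,t:(b-43.2,-23.5,60)),(top,Tp(335,180),lambda b,t:(b-43.2,23.5,60))]
def f(p,full=False):
    c,s=np.cos(p[2]),np.sin(p[2]); o=[]
    for cm,px,g in obs:
        x,y,z=np.array(g(p[3],p[4]))/1000
        o.append(proj(cm,(p[0]+c*x-s*y,p[1]+s*x+c*y,z))-px)
    return np.ravel(o)
r=least_squares(f,[.508,.0065,1.66,5,1.9],x_scale=[.01,.01,.05,5,.1],loss='soft_l1')
print(r.x, np.degrees(r.x[2])); print(f(r.x).reshape(-1,2).round(1).tolist())
np.save('pr.npy',r.x)
c,s=np.cos(r.x[2]),np.sin(r.x[2])
b=r.x[3]/1000; print('bay',r.x[0]+c*b,r.x[1]+s*b)
```

```text
[5.07568187e-01 4.31204928e-03 1.65991774e+00 5.95410277e+00
 1.86991787e+00] 95.10628071433216
[[-0.2, 0.1], [-1.0, 0.6], [3.1, -0.7], [3.6, 4.0], [-1.1, 1.2], [2.9, -0.3], [-0.6, 0.5], [0.6, -0.7], [0.6, -0.5], [-0.4, 0.7], [1.0, 0.9], [0.9, 0.1], [-0.1, -0.1], [0.2, 0.1], [1.1, 0.3]]
bay 0.507038250687422 0.010242522092081565
```

Run:
```python
from h import *
s=ctrl.get_state(); print(s['q'].round(2)); go((.5094,-.0156,.20),np.radians(5.1),s); go((.505,-.12,.215),np.radians(5.1),s)
```

```text
[-0.69  0.48  1.5  -0.    1.16 -0.1 ]
shift [ 269.4 -153.    12.1] turn [-0.   -0.   -6.47]
shift [180.1 -98.6  -3. ] turn [-0.   -0.   -6.47]
```

>>> apply_moves --motion '[10, 30, -16, 0, 0, 0, -0.8, 10, 60, -32, 0, 0, 0, -1.6, 10, 90, -48, 0, 0, 0, -2.4, 10, 120, -65, 0, 0, 0, -3.2, 10, 150, -82, 0, 0, 0, -4, 10, 180, -99, 0, 0, 0, -4.8, 10, 210, -117, 0, 0, 0, -5.6, 10, 240, -135, 0, 0, 0, -6.47, 10, 260, -147, 0, 0, 0, -6.47, 10, 269, -153, 6, 0, 0, -6.47]'

```text
time_s: 8.02
tool_pos: [0.5091, -0.0135, 0.2056]
ee_rot: [-2.117, -2.319, 0.0]
wrist_force: [-0.5, 0.6, -1.9]
finger_gap: 0.345
grasp_force: 35.3
```

>>> apply_moves --motion '[10, 0, 0, 0, 0, 0, 0, 10, 0, 0, 0, 0, 0, 0]'

```text
time_s: 8.18
tool_pos: [0.509, -0.0163, 0.205]
ee_rot: [-2.119, -2.317, 0.002]
wrist_force: [-0.3, 0.2, -0.7]
finger_gap: 0.344
grasp_force: 35.3
```

Run:
```python
from h import *
s=ctrl.get_state(); print(s['q'].round(2),s['tool_pos'],s['ee_rot']); go((.5094,-.0156,.124),np.radians(5.1),s)
c=ctrl.camera('wrist'); d=ctrl.camera('scene')
a=cv2.resize(c['color'],(560,350)); b=cv2.resize(d['color'][100:260,230:400],(266,250))
cv2.imwrite('pics/v2.png',np.vstack([a,np.pad(b,((0,0),(0,294),(0,0)))]))
```

```text
[-0.15  0.4   1.69 -0.    1.06 -0.24] [ 0.50897593 -0.0163114   0.20501721] [-2.11925477 -2.31689982  0.00233491]
shift [ 0.7  0.7 81. ] turn [-0.02 -0.    0.  ]
```

View pics/v2.png

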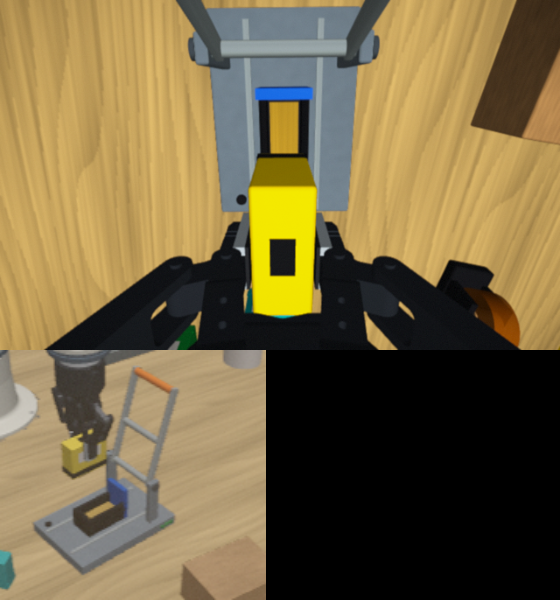

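The wrist view shows the cartridge held straight, in line with the bay. The blue wall top is at about (284,93) in the scaled image, and the bail leans well clear. I'll check the lateral offset from the blue wall.

```bash
cat >> h.py <<'E'
def prn(P,pr=None):
    """world -> printer mm"""
    p=np.load('pr.npy'); c,s=np.cos(p[2]),np.sin(p[2]); d=np.asarray(P)[:2]-p[:2]
    return np.array([c*d[0]+s*d[1],-s*d[0]+c*d[1]])*1000
E
python3 - <<'E'
from h import *
s=ctrl.get_state(); c=ctrl.camera('wrist'); cam=wcam(c,s); hsv=cv2.cvtColor(c['color'],cv2.COLOR_BGR2HSV)
m=cv2.inRange(hsv,(105,150,120),(125,255,255)); n,l,st,ce=cv2.connectedComponentsWithStats(m); k=1+st[1:,4].argmax(); x,y,w,h,_=st[k];print(st[k])
for px in [(x-.5,y+h/2),(x+w-.5,y+h/2),(x+w/2,y-.5),(x+w/2,y+h-.5)]: print(prn(onz(cam,px,.085)))
print('tcp',prn(s['tool_pos']))
# brass columns
m=cv2.inRange(hsv[110:175,280:370],(15,120,120),(28,255,255)); 
for r in (12,30,50): 
    xs=np.nonzero(m[r])[0]; print(r+110,xs.min()+280,xs.max()+280,[prn(onz(cam,(q,r+110),.042)).round(1).tolist() for q in (xs.min()+279.5,xs.max()+280.5)])
# base -x edge left/right
A=R(s['ee_rot']); print('tool y deg',np.degrees(np.arctan2(A[1,1],A[0,1])))
E
```

```text
[290  98  67  15 963]
[47.41349819 23.90878526]
[ 47.36223327 -23.95753314]
[52.85386242 -0.38496146]
[42.5371734  -0.38344242]
tcp [-21.66457805   0.06156321]
122 307 339 [[32.0, 14.1], [32.0, -14.2]]
140 308 339 [[16.7, 13.5], [16.6, -14.4]]
160 308 339 [[-1.0, 13.8], [-1.1, -14.7]]
tool y deg 5.005396517424518
```

>>> apply_moves --motion '[10, 0, 0.3, 30, 0, 0, 0, 10, 0, 0.3, 60, 0, 0, 0, 10, 0, 0.3, 80, 0, 0, 0, 10, 4, 0.3, 80.5, 0, 0, 0, 10, 9, 0.3, 80.5, 0, 0, 0, 10, 14, 0.3, 80.5, 0, 0, 0, 10, 19, 0.3, 80.5, 0, 0, 0, 10, 23, 0.3, 80.5, 0, 0, 0, 10, 25, 0.3, 80.5, 0, 0, 0, 10, 25, 0.3, 80.5, 0, 0, 0]'

```text
time_s: 9.17
tool_pos: [0.5079, 0.0093, 0.1263]
ee_rot: [2.12, 2.318, 0.001]
wrist_force: [0.2, 0.1, -0.9]
finger_gap: 0.344
grasp_force: 35.2
```

>>> apply_moves --motion '[10, 0.5, 0, 0, 0, 0, 0, 10, 1, 0, 0, 0, 0, 0, 10, 1, 0, 0, 0, 0, 0, 10, 1, 0, 0, 0, 0, 0]'

```text
time_s: 9.5
tool_pos: [0.5076, 0.0096, 0.1256]
ee_rot: [-2.121, -2.317, 0.0]
wrist_force: [-0.6, -1.2, -0.5]
finger_gap: 0.348
grasp_force: 35.2
```

```bash
cat > st.py <<'E'
from h import *
s=ctrl.get_state(); A=R(s['ee_rot']); print(s['time_s'],'printer',prn(s['tool_pos']).round(2),'z',s['tool_pos'][2].round(4),'F tool',(A.T@s['wrist_force']).round(2),'M',(A.T@s['torque']).round(2),'tilt',A[:,2].round(4))
E
python3 st.py
```

```text
9.5 printer [ 5.25 -0.48] z 0.1256 F tool [-1.11 -0.68  0.49] M [-0.01 -0.01 -0.  ] tilt [-1.e-04 -0.e+00 -1.e+00]
```

>>> apply_moves --motion '[10, 0.5, 0, 0, 0, 0, 0, 10, 1, 0, 0, 0, 0, 0, 10, 1, 0, 0, 0, 0, 0]'

```text
time_s: 9.75
tool_pos: [0.5075, 0.0107, 0.1256]
ee_rot: [-2.121, -2.317, 0.0]
wrist_force: [0.3, -0.6, -0.8]
finger_gap: 0.344
grasp_force: 35.2
```

>>> apply_moves --motion '[10, 0.5, 0, 0, 0, 0, 0, 10, 0.8, 0, 0, 0, 0, 0, 10, 0.8, 0, 0, 0, 0, 0]'

```text
time_s: 10.0
tool_pos: [0.5074, 0.0115, 0.1256]
ee_rot: [-2.121, -2.317, 0.0]
wrist_force: [0.5, 0.5, -1.2]
finger_gap: 0.344
grasp_force: 35.2
```

>>> apply_moves --motion '[10, 0.4, 0, 0, 0, 0, 0, 10, 0.7, 0, 0, 0, 0, 0, 10, 0.7, 0, 0, 0, 0, 0]'

```text
time_s: 10.25
tool_pos: [0.5074, 0.0118, 0.1257]
ee_rot: [2.12, 2.317, -0.001]
wrist_force: [0.2, -5.3, 0.5]
finger_gap: 0.346
grasp_force: 35.4
```

>>> apply_moves --motion '[10, 0.4, 0, 0, 0, 0, 0, 10, 0.7, 0, 0, 0, 0, 0, 10, 0.7, 0, 0, 0, 0, 0]'

```text
time_s: 10.5
tool_pos: [0.5074, 0.012, 0.1258]
ee_rot: [2.12, 2.317, -0.001]
wrist_force: [-1.0, -11.9, 2.0]
finger_gap: 0.341
grasp_force: 35.6
```

Contact with the blue wall is at world y ≈ 0.0117. I'll ease back about 1.2 mm and lower towards the rim.

>>> apply_moves --motion '[10, -1.2, 0, 0, 0, 0, 0, 10, -2.4, 0, 0, 0, 0, 0, 10, -2.4, 0, 0, 0, 0, 0, 10, -2.4, 0, 3, 0, 0, 0, 10, -2.4, 0, 6, 0, 0, 0, 10, -2.4, 0, 8, 0, 0, 0, 10, -2.4, 0, 8, 0, 0, 0, 10, -2.4, 0, 8, 0, 0, 0]'

```text
time_s: 11.17
tool_pos: [0.5074, 0.0106, 0.1174]
ee_rot: [-2.121, -2.317, 0.0]
wrist_force: [-0.4, -0.2, -1.3]
finger_gap: 0.346
grasp_force: 35.2
```

```bash
python3 st.py
```

```text
11.1667 printer [ 6.26 -0.35] z 0.1174 F tool [-0.19 -0.42  1.3 ] M [ 0.01 -0.01  0.06] tilt [-5.e-04  1.e-04 -1.e+00]
```

>>> apply_moves --motion '[10, 0, 0, 1, 0, 0, 0, 10, 0, 0, 2, 0, 0, 0, 10, 0, 0, 3, 0, 0, 0, 10, 0, 0, 4, 0, 0, 0, 10, 0, 0, 5, 0, 0, 0, 10, 0, 0, 5, 0, 0, 0]'

```text
time_s: 11.67
tool_pos: [0.5074, 0.0105, 0.1125]
ee_rot: [-2.121, -2.317, 0.0]
wrist_force: [0.3, -1.2, -0.9]
finger_gap: 0.343
grasp_force: 35.2
```

>>> apply_moves --motion '[10, 0, 0, 0.5, 0, 0, 0, 10, 0, 0, 1, 0, 0, 0, 10, 0, 0, 1, 0, 0, 0]'

```text
time_s: 11.92
tool_pos: [0.5075, 0.0105, 0.1116]
ee_rot: [-2.121, -2.317, 0.0]
wrist_force: [0.7, -0.5, -0.3]
finger_gap: 0.341
grasp_force: 35.2
```

>>> apply_moves --motion '[10, 0, 0, 1, 0, 0, 0, 10, 0, 0, 2, 0, 0, 0, 10, 0, 0, 3, 0, 0, 0, 10, 0, 0, 3, 0, 0, 0]'

```text
time_s: 12.25
tool_pos: [0.5074, 0.0105, 0.1084]
ee_rot: [-2.121, -2.317, 0.0]
wrist_force: [0.9, -0.8, -1.3]
finger_gap: 0.345
grasp_force: 35.2
```

>>> apply_moves --motion '[10, 0, 0, 1, 0, 0, 0, 10, 0, 0, 2, 0, 0, 0, 10, 0, 0, 3, 0, 0, 0, 10, 0, 0, 3, 0, 0, 0]'

```text
time_s: 12.58
tool_pos: [0.5074, 0.0105, 0.1054]
ee_rot: [-2.121, -2.317, 0.0]
wrist_force: [-0.6, 0.3, -0.7]
finger_gap: 0.346
grasp_force: 35.2
```

```bash
python3 st.py
```

```text
12.5833 printer [ 6.16 -0.4 ] z 0.1054 F tool [ 0.34 -0.56  0.71] M [ 0.02 -0.   -0.  ] tilt [-3.e-04 -0.e+00 -1.e+00]
```

>>> apply_moves --motion '[10, 0, 0, 1, 0, 0, 0, 10, 0, 0, 2, 0, 0, 0, 10, 0, 0, 3, 0, 0, 0, 10, 0, 0, 4, 0, 0, 0, 10, 0, 0, 5, 0, 0, 0, 10, 0, 0, 6, 0, 0, 0, 10, 0, 0, 7, 0, 0, 0, 10, 0, 0, 7, 0, 0, 0]'

```text
time_s: 13.25
tool_pos: [0.5074, 0.0105, 0.0985]
ee_rot: [-2.121, -2.317, 0.0]
wrist_force: [-0.4, 0.3, -1.0]
finger_gap: 0.347
grasp_force: 35.2
```

>>> apply_moves --motion '[10, 0, 0, 0.7, 0, 0, 0, 10, 0, 0, 1.3, 0, 0, 0, 10, 0, 0, 1.3, 0, 0, 0]'

```text
time_s: 13.5
tool_pos: [0.5075, 0.0105, 0.0972]
ee_rot: [-2.121, -2.317, 0.0]
wrist_force: [0.3, -0.9, -1.2]
finger_gap: 0.346
grasp_force: 35.2
```

>>> apply_moves --motion '[10, 0, 0, 0.5, 0, 0, 0, 10, 0, 0, 0.8, 0, 0, 0, 10, 0, 0, 0.8, 0, 0, 0]'

```text
time_s: 13.75
tool_pos: [0.5075, 0.0105, 0.0965]
ee_rot: [2.121, 2.317, -0.0]
wrist_force: [-0.3, 0.2, -0.7]
finger_gap: 0.343
grasp_force: 35.2
```

>>> apply_moves --motion '[10, 0, 0, 0.5, 0, 0, 0, 10, 0, 0, 0.8, 0, 0, 0, 10, 0, 0, 0.8, 0, 0, 0]'

```text
time_s: 14.0
tool_pos: [0.5075, 0.0105, 0.0958]
ee_rot: [2.121, 2.317, 0.0]
wrist_force: [-0.8, -0.8, 0.6]
finger_gap: 0.352
grasp_force: 35.6
```

>>> apply_moves --motion '[10, 0, 0, 0.4, 0, 0, 0, 10, 0, 0, 0.6, 0, 0, 0, 10, 0, 0, 0.6, 0, 0, 0]'

```text
time_s: 14.25
tool_pos: [0.5075, 0.0105, 0.0952]
ee_rot: [2.121, 2.317, 0.0]
wrist_force: [-0.9, -0.4, 4.7]
finger_gap: 0.346
grasp_force: 35.9
```

The cartridge is on the plate (≈5 N), so I'll release and rise.

>>> apply_moves --motion '[40, 0, 0, 0, 0, 0, 0, 50, 0, 0, 0, 0, 0, 0, 60, 0, 0, 0, 0, 0, 0, 60, 0, 0, 0, 0, 0, 0, 60, 0, 0, 0, 0, 0, 0]'

```text
time_s: 14.67
tool_pos: [0.5075, 0.0105, 0.0951]
ee_rot: [2.121, 2.317, 0.0]
wrist_force: [0.1, 0.0, -0.4]
finger_gap: 0.601
grasp_force: 0.0
```

>>> apply_moves --motion '[60, 0, 0, -20, 0, 0, 0, 60, 0, 0, -50, 0, 0, 0, 60, -30, 0, -80, 0, 0, 0, 60, -65, 0, -95, 0, 0, 0, 60, -100, 0, -100, 0, 0, 0, 60, -100, 0, -100, 0, 0, 0, 60, -100, 0, -100, 0, 0, 0]'

```text
time_s: 15.25
tool_pos: [0.5166, -0.0907, 0.1955]
ee_rot: [2.124, 2.314, 0.001]
wrist_force: [0.3, 0.5, -0.3]
finger_gap: 0.599
grasp_force: 0.0
```

```bash
python3 st.py
python3 - <<'E'
from h import *
s=ctrl.get_state();c=ctrl.camera('wrist'); d=ctrl.camera('scene'); print(s['q'].round(2))
a=cv2.resize(c['color'],(560,350)); b=cv2.resize(d['color'][100:260,230:400],(266,250))
t=ctrl.camera('top')['color'][195:285,250:375]; t=cv2.resize(t,(347,250))
cv2.imwrite('pics/v3.png',np.vstack([np.pad(a,((0,0),(0,53),(0,0))),np.hstack([b,t])]))
E
```

```text
15.25 printer [-95.45  -0.51] z 0.1955 F tool [0.49 0.31 0.34] M [0.02 0.02 0.02] tilt [ 1.1e-03 -3.0e-04 -1.0e+00]
[-0.29  0.43  1.67 -0.    1.05 -0.37]
```

View pics/v3.png

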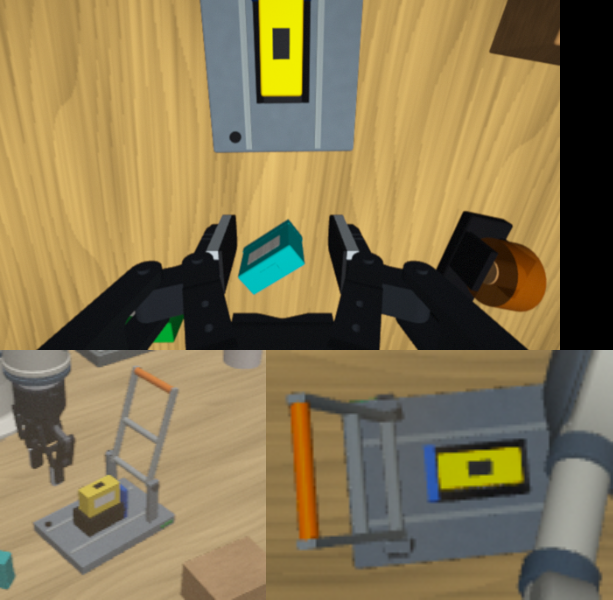

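The cartridge stands upright in the bay: top crop at (480,468), its rim visible all round. Next I'll go above the orange bar with the jaws turned 90°.

>>> apply_moves --motion '[70, 0, 0, -40, 0, 0, -1.1, 70, 0, 0, -80, 0, 0, -2.2, 70, 0, 0, -120, 0, 0, -3.3, 70, 0, 0, -155, 0, 0, -4.4, 70, 20, 0, -175, 0, 0, -5.5, 70, 55, 0, -175, 0, 0, -6.6, 70, 90, 0, -175, 0, 0, -7.7, 70, 125, 0, -175, 0, 0, -8.8, 70, 160, 0, -175, 0, 0, -9.9, 70, 190, 0, -175, 0, 0, -11]'

```text
time_s: 16.23
tool_pos: [0.4984, 0.1032, 0.3697]
ee_rot: [-0.505, -3.1, -0.0]
wrist_force: [1.3, -0.6, -0.3]
finger_gap: 0.697
grasp_force: 0.0
```

>>> apply_moves --motion '[70, 0, -10, 0, 0, 0, -1, 70, 0, -10, 0, 0, 0, -2, 70, 0, -10, 0, 0, 0, -3, 70, 0, -10, 0, 0, 0, -4, 70, 0, -10, 0, 0, 0, -4, 70, 0, -10, 0, 0, 0, -4]'

```text
time_s: 16.73
tool_pos: [0.4959, 0.0914, 0.3697]
ee_rot: [0.136, -3.138, -0.0]
wrist_force: [-0.4, 0.9, 0.8]
finger_gap: 0.696
grasp_force: 0.0
```

```bash
python3 st.py
python3 - <<'E'
from h import *
from scipy.optimize import minimize_scalar
p=np.load('pr.npy')
def W(x,y,z): c,s=np.cos(p[2]),np.sin(p[2]); return np.array([p[0]+(c*x-s*y)/1e3,p[1]+(s*x+c*y)/1e3,z/1e3])
s=ctrl.get_state(); print(s['q'].round(2))
for n in ['wrist','top']:
    c=ctrl.camera(n); cam=wcam(c,s); hsv=cv2.cvtColor(c['color'],cv2.COLOR_BGR2HSV)
    m=cv2.inRange(hsv,(5,190,120),(15,255,255)); k,l,st,ce=cv2.connectedComponentsWithStats(m); i=1+st[1:,4].argmax(); print(n,st[i],ce[i])
    f=lambda t:np.linalg.norm(proj(cam,W(78-170*np.cos(t),0,101+170*np.sin(t)))-ce[i])
    r=minimize_scalar(f,bounds=(1.5,2.1),method='bounded'); t=r.x; P=W(78-170*np.cos(t),0,101+170*np.sin(t)); print(t,r.fun,P,prn(P)); 
    if n=='wrist': cv2.imwrite('pics/v4.png',c['color']); go(P+[0,0,.006],p[2],s)
E
```

```text
16.7333 printer [87.82  3.89] z 0.3697 F tool [ 0.33  0.92 -0.78] M [-0.04  0.    0.02] tilt [-9.e-04  0.e+00 -1.e+00]
[ 0.06  0.22  1.46  0.    1.46 -1.59]
wrist [369 149  11 117 748] [373.36497326 206.34090909]
1.8522256331278981 3.574947300816125 [0.49642371 0.12902905 0.26431211] [ 1.25213931e+02 -1.21430643e-14]
shift [-3.9 37.4 99.4] turn [ 0.   -0.01 -0.03]
top [405 128   4   9  22] [406.77272727 132.36363636]
1.500005786925407 149.4466011072591 [0.50169612 0.07002587 0.27057422] [ 6.59756570e+01 -3.20923843e-14]
```

View pics/v4.png

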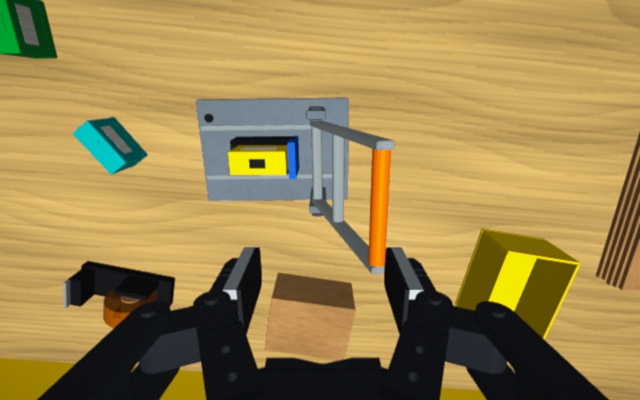

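The orange bar is at pixel (380,206), θ≈1.88, so I'll shift 41 mm along tool y and descend over it.

>>> apply_moves --motion '[70, -4, 30, 0, 0, 0, 0, 70, -4, 41, 10, 0, 0, 0, 70, -4, 41, 40, 0, 0, 0, 70, -4, 41, 70, 0, 0, 0, 70, -4, 41, 90, 0, 0, 0, 70, -4, 41, 100, 0, 0, 0, 70, -4, 41, 100, 0, 0, 0, 70, -4, 41, 100, 0, 0, 0]'

```text
time_s: 17.5
tool_pos: [0.4968, 0.1319, 0.2705]
ee_rot: [0.138, -3.138, 0.0]
wrist_force: [0.2, -0.8, -0.2]
finger_gap: 0.7
grasp_force: 0.0
```

```bash
python3 st.py
python3 - <<'E'
from h import *
c=ctrl.camera('scene'); d=ctrl.camera('wrist')
cv2.imwrite('pics/v5.png',np.hstack([cv2.resize(c['color'][60:220,240:400],(400,400)),cv2.resize(d['color'][100:350,195:445],(400,400))]))
E
```

```text
17.5 printer [128.08  -0.65] z 0.2705 F tool [-0.11 -0.8   0.17] M [-0.01  0.02 -0.01] tilt [-2.e-04 -0.e+00 -1.e+00]
```

View pics/v5.png

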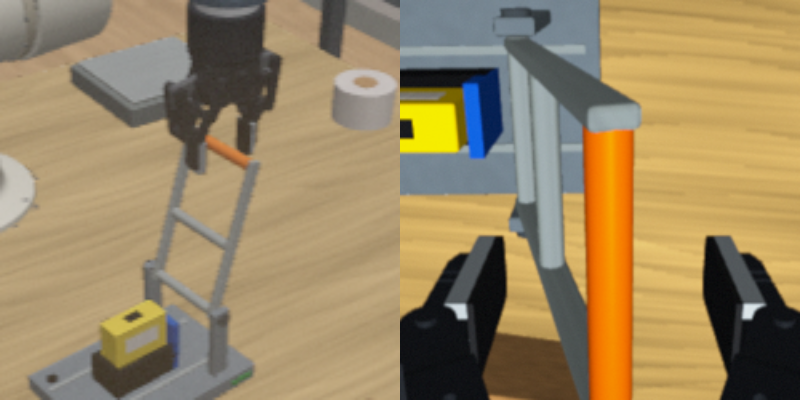

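The bar is centred between the pads, at crop column 606 between fingers at 487 and 725. I'll close on it.

>>> apply_moves --motion '[5, 0, 0, 0, 0, 0, 0, 5, 0, 0, 0, 0, 0, 0, 5, 0, 0, 0, 0, 0, 0, 5, 0, 0, 0, 0, 0, 0, 5, 0, 0, 0, 0, 0, 0, 5, 0, 0, 0, 0, 0, 0, 5, 0, 0, 0, 0, 0, 0, 5, 0, 0, 0, 0, 0, 0]' --grip_force 40

```text
time_s: 18.27
tool_pos: [0.4969, 0.1321, 0.2707]
ee_rot: [-0.139, 3.138, 0.001]
wrist_force: [-0.8, 2.4, 6.5]
finger_gap: 0.135
grasp_force: 38.9
```

```bash
python3 st.py
```

```text
18.2667 printer [128.25  -0.7 ] z 0.2707 F tool [ 0.57  2.48 -6.47] M [-0.41  0.28 -0.08] tilt [ 9.e-04  5.e-04 -1.e+00]
```

```bash
cat > arc.py <<'E'
import sys,numpy as np
from h import *
# usage: arc.py step n ; bar taken dz below TCP; current theta from measured TCP
step,n,dz=float(sys.argv[1]),int(sys.argv[2]),7.5
s=ctrl.get_state(); A=R(s['ee_rot']); x,y=prn(s['tool_pos']); z=s['tool_pos'][2]*1e3-dz
t0=np.arctan2(z-101,78-x); r=np.hypot(z-101,78-x); print('theta',t0.round(3),'r',r.round(1),'y',y.round(1),'Ftool',(A.T@s['wrist_force']).round(1),'t',s['time_s'],'gap',s['finger_gap'].round(3))
f=lambda t:np.array([78-170*np.cos(t),101+170*np.sin(t)])
for k in range(1,n+1):
    d=f(t0+step*k)-f(t0); print('%.2f: y %.1f z %.1f'%(t0+step*k,d[0],-d[1]))
E
python3 arc.py -0.06 8
```

```text
Traceback (most recent call last):
  File "arc.py", line 6, in <module>
    t0=np.arctan2(z-101,78-x); r=np.hypot(z-101,78-x); print('theta',t0.round(3),'r',r.round(1),'y',y.round(1),'Ftool',(A.T@s['wrist_force']).round(1),'t',s['time_s'],'gap',s['finger_gap'].round(3))
                                                                                                                                                                             ^^^^^^^^^^^^^^^^^^^^^
AttributeError: 'float' object has no attribute 'round'
```

```bash
sed -i "s/s\['finger_gap'\].round(3)/round(s['finger_gap'],3)/" arc.py; python3 arc.py -0.06 8
```

```text
theta 1.871 r 169.8 y -0.7 Ftool [ 0.6  2.5 -6.5] t 18.2667 gap 0.135
1.81: y -9.8 z -2.7
1.75: y -19.8 z -4.9
1.69: y -29.9 z -6.4
1.63: y -40.0 z -7.3
1.57: y -50.2 z -7.6
1.51: y -60.4 z -7.3
1.45: y -70.6 z -6.4
1.39: y -80.7 z -4.9
```

>>> apply_moves --motion '[5, 0, -9.8, -2.7, 0, 0, 0, 5, 0, -19.8, -4.9, 0, 0, 0, 5, 0, -29.9, -6.4, 0, 0, 0, 5, 0, -40, -7.3, 0, 0, 0, 5, 0, -40, -7.3, 0, 0, 0]'

```text
time_s: 18.68
tool_pos: [0.5009, 0.0913, 0.2786]
ee_rot: [-0.138, 3.136, 0.001]
wrist_force: [-2.3, -4.2, 13.6]
finger_gap: 0.136
grasp_force: 40.0
```

```bash
python3 arc.py -0.06 9
```

```text
theta 1.625 r 170.4 y -1.1 Ftool [  2.6  -3.9 -13.6] t 18.6833 gap 0.136
1.57: y -10.2 z -0.2
1.51: y -20.4 z 0.1
1.45: y -30.5 z 1.1
1.39: y -40.6 z 2.7
1.33: y -50.6 z 4.9
1.27: y -60.4 z 7.6
1.21: y -70.0 z 11.0
1.15: y -79.4 z 14.9
1.09: y -88.6 z 19.4
```

>>> apply_moves --motion '[5, 0, -10.2, -0.8, 0, 0, 0, 5, 0, -20.4, -0.5, 0, 0, 0, 5, 0, -30.5, 0.5, 0, 0, 0, 5, 0, -40.6, 2.1, 0, 0, 0, 5, 0, -50.6, 4.3, 0, 0, 0, 5, 0, -60.4, 7, 0, 0, 0, 5, 0, -70, 10.4, 0, 0, 0, 5, 0, -79.4, 14.3, 0, 0, 0, 5, 0, -79.4, 14.3, 0, 0, 0]'

```text
time_s: 19.43
tool_pos: [0.5084, 0.0119, 0.2634]
ee_rot: [-0.138, 3.136, -0.0]
wrist_force: [6.5, -4.2, -2.9]
finger_gap: 0.133
grasp_force: 39.7
```

```bash
python3 arc.py -0.06 9
```

```text
theta 1.144 r 170.1 y -1.5 Ftool [-6.1 -4.7  2.9] t 19.4333 gap 0.133
1.08: y -9.2 z 4.5
1.02: y -18.0 z 9.5
0.96: y -26.6 z 15.1
0.90: y -34.8 z 21.2
0.84: y -42.6 z 27.7
0.78: y -50.0 z 34.7
0.72: y -57.0 z 42.2
0.66: y -63.5 z 50.0
0.60: y -69.5 z 58.2
```

>>> apply_moves --motion '[5, 0, -9.2, 4.5, 0, 0, 0, 5, 0, -18, 9.5, 0, 0, 0, 5, 0, -26.6, 15.1, 0, 0, 0, 5, 0, -34.8, 21.2, 0, 0, 0, 5, 0, -42.6, 27.7, 0, 0, 0, 5, 0, -50, 34.7, 0, 0, 0, 5, 0, -57, 42.2, 0, 0, 0, 5, 0, -63.5, 50, 0, 0, 0, 5, 0, -63.5, 50, 0, 0, 0]'

```text
time_s: 20.18
tool_pos: [0.5141, -0.0509, 0.2126]
ee_rot: [-0.138, 3.136, 0.001]
wrist_force: [9.3, 1.5, -7.9]
finger_gap: 0.133
grasp_force: 38.9
```

```bash
python3 arc.py -0.06 9
```

```text
theta 0.662 r 169.4 y -1.6 Ftool [-9.4  0.7  7.9] t 20.1833 gap 0.133
0.60: y -6.0 z 8.2
0.54: y -11.5 z 16.8
0.48: y -16.5 z 25.7
0.42: y -21.0 z 34.9
0.36: y -24.9 z 44.3
0.30: y -28.2 z 53.9
0.24: y -31.0 z 63.8
0.18: y -33.1 z 73.7
0.12: y -34.7 z 83.8
```

>>> apply_moves --motion '[5, -0.6, -6, 8.2, 0, 0, 0, 5, -0.6, -11.5, 16.8, 0, 0, 0, 5, -0.6, -16.5, 25.7, 0, 0, 0, 5, -0.6, -21, 34.9, 0, 0, 0, 5, -0.6, -24.9, 44.3, 0, 0, 0, 5, -0.6, -28.2, 53.9, 0, 0, 0, 5, -0.6, -31, 63.8, 0, 0, 0, 5, -0.6, -33.1, 73.7, 0, 0, 0, 5, -0.6, -33.1, 73.7, 0, 0, 0]'

```text
time_s: 20.93
tool_pos: [0.5172, -0.0827, 0.1384]
ee_rot: [-0.138, 3.137, 0.002]
wrist_force: [7.7, 9.6, -7.7]
finger_gap: 0.134
grasp_force: 38.9
```

```bash
python3 arc.py -0.02 5; python3 st.py
```

```text
theta 0.179 r 168.2 y -1.8 Ftool [-8.5  8.9  7.8] t 20.9333 gap 0.134
0.16: y -0.6 z 3.4
0.14: y -1.1 z 6.7
0.12: y -1.5 z 10.1
0.10: y -1.9 z 13.5
0.08: y -2.2 z 16.9
20.9333 printer [-87.54  -1.82] z 0.1384 F tool [-8.48  8.9   7.76] M [-1.54 -1.49 -0.06] tilt [ 0.0012  0.0014 -1.    ]
```

>>> apply_moves --motion '[5, -0.6, 0.5, 3.4, 0, 0, 0, 5, -0.6, 0, 6.7, 0, 0, 0, 5, -0.6, -0.3, 10, 0, 0, 0, 5, -0.6, -0.3, 10, 0, 0, 0, 5, -0.6, -0.3, 10, 0, 0, 0]'

```text
time_s: 21.35
tool_pos: [0.5174, -0.0836, 0.1294]
ee_rot: [-0.139, 3.138, -0.0]
wrist_force: [2.9, -0.9, -5.2]
finger_gap: 0.13
grasp_force: 39.4
```

```bash
python3 arc.py -0.02 5; python3 st.py
```

```text
theta 0.125 r 167.8 y -2.0 Ftool [-2.8 -1.1  5.2] t 21.35 gap 0.13
0.11: y -0.4 z 3.4
0.09: y -0.7 z 6.8
0.07: y -1.0 z 10.2
0.05: y -1.2 z 13.5
0.03: y -1.3 z 16.9
21.35 printer [-88.47  -1.96] z 0.1294 F tool [-2.81 -1.15  5.2 ] M [-0.12 -0.54 -0.07] tilt [ 7.e-04 -2.e-04 -1.e+00]
```

>>> apply_moves --motion '[5, 0, -0.2, 1.7, 0, 0, 0, 5, 0, -0.4, 3.4, 0, 0, 0, 5, 0, -0.4, 3.4, 0, 0, 0]'

```text
time_s: 21.6
tool_pos: [0.5174, -0.0839, 0.1263]
ee_rot: [-0.139, 3.138, -0.0]
wrist_force: [1.9, 1.1, 2.6]
finger_gap: 0.136
grasp_force: 40.6
```

>>> apply_moves --motion '[5, 0, -0.2, 1.5, 0, 0, 0, 5, 0, -0.3, 3, 0, 0, 0, 5, 0, -0.3, 3, 0, 0, 0]'

```text
time_s: 21.85
tool_pos: [0.5174, -0.0841, 0.1233]
ee_rot: [-0.139, 3.138, -0.0]
wrist_force: [2.4, 2.5, 4.7]
finger_gap: 0.136
grasp_force: 40.8
```

```bash
python3 arc.py -0.02 5; python3 st.py
```

```text
theta 0.089 r 167.6 y -2.0 Ftool [-2.6  2.3 -4.7] t 21.85 gap 0.136
0.07: y -0.3 z 3.4
0.05: y -0.5 z 6.8
0.03: y -0.6 z 10.2
0.01: y -0.7 z 13.6
-0.01: y -0.7 z 17.0
21.85 printer [-88.96  -1.95] z 0.1233 F tool [-2.63  2.3  -4.73] M [-0.47 -0.33 -0.11] tilt [ 1.e-03 -1.e-04 -1.e+00]
```

>>> apply_moves --motion '[5, 0, -0.1, 1.5, 0, 0, 0, 5, 0, -0.2, 3, 0, 0, 0, 5, 0, -0.2, 4.5, 0, 0, 0, 5, 0, -0.2, 4.5, 0, 0, 0]'

```text
time_s: 22.18
tool_pos: [0.5174, -0.0844, 0.1187]
ee_rot: [-0.139, 3.138, -0.0]
wrist_force: [3.1, 1.7, 1.3]
finger_gap: 0.133
grasp_force: 40.6
```

>>> apply_moves --motion '[5, 0, -0.1, 1.5, 0, 0, 0, 5, 0, -0.2, 3, 0, 0, 0, 5, 0, -0.2, 3, 0, 0, 0]'

```text
time_s: 22.43
tool_pos: [0.5174, -0.0845, 0.1158]
ee_rot: [-0.139, 3.138, 0.0]
wrist_force: [1.3, 3.3, 5.1]
finger_gap: 0.134
grasp_force: 41.2
```

```bash
python3 arc.py -0.02 5; python3 st.py
```

```text
theta 0.043 r 167.5 y -1.9 Ftool [-1.6  3.2 -5.1] t 22.4333 gap 0.134
0.02: y -0.1 z 3.4
0.00: y -0.2 z 6.8
-0.02: y -0.1 z 10.2
-0.04: y -0.0 z 13.6
-0.06: y 0.1 z 17.0
22.4333 printer [-89.29  -1.9 ] z 0.1158 F tool [-1.59  3.2  -5.05] M [-0.58 -0.45 -0.12] tilt [ 8.e-04  1.e-04 -1.e+00]
```

>>> apply_moves --motion '[5, 0, 0, 1.2, 0, 0, 0, 5, 0, -0.1, 2.5, 0, 0, 0, 5, 0, -0.1, 2.5, 0, 0, 0]'

```text
time_s: 22.68
tool_pos: [0.5175, -0.0845, 0.1134]
ee_rot: [-0.139, 3.138, 0.0]
wrist_force: [2.5, 3.0, 6.2]
finger_gap: 0.13
grasp_force: 41.3
```

>>> apply_moves --motion '[5, 0, 0, 0.8, 0, 0, 0, 5, 0, 0, 1.6, 0, 0, 0, 5, 0, 0, 1.6, 0, 0, 0]'

```text
time_s: 22.93
tool_pos: [0.5175, -0.0845, 0.1119]
ee_rot: [-0.139, 3.138, 0.0]
wrist_force: [1.2, 4.2, 10.1]
finger_gap: 0.132
grasp_force: 41.7
```

>>> apply_moves --motion '[5, 0, 0, 0.7, 0, 0, 0, 5, 0, 0, 1.2, 0, 0, 0, 5, 0, 0, 1.2, 0, 0, 0]'

```text
time_s: 23.18
tool_pos: [0.5175, -0.0846, 0.111]
ee_rot: [-0.139, 3.137, -0.0]
wrist_force: [-0.7, 4.1, 16.9]
finger_gap: 0.131
grasp_force: 42.7
```

```bash
python3 arc.py -0.02 2; python3 st.py
```

```text
theta 0.015 r 167.4 y -2.0 Ftool [  0.3   4.1 -16.9] t 23.1833 gap 0.131
-0.00: y -0.0 z 3.4
-0.02: y 0.0 z 6.8
23.1833 printer [-89.41  -2.02] z 0.111 F tool [  0.3    4.11 -16.9 ] M [-0.62 -0.01 -0.12] tilt [ 1.4e-03 -1.0e-04 -1.0e+00]
```

>>> apply_moves --motion '[5, 0, 0, 0.3, 0, 0, 0, 5, 0, 0, 0.5, 0, 0, 0, 5, 0, 0, 0.5, 0, 0, 0]'

```text
time_s: 23.43
tool_pos: [0.5175, -0.0845, 0.1108]
ee_rot: [-0.139, 3.137, -0.0]
wrist_force: [-2.2, 4.8, 22.6]
finger_gap: 0.13
grasp_force: 43.2
```

```bash
python3 st.py
python3 - <<'E'
from h import *
s=ctrl.get_state();c=ctrl.camera('wrist'); d=ctrl.camera('scene')
cv2.imwrite('pics/v6.png',np.hstack([cv2.resize(d['color'][160:260,240:360],(432,360)),cv2.resize(c['color'][0:300,180:480],(360,360))]))
E
```

```text
23.4333 printer [-89.39  -2.01] z 0.1108 F tool [  1.74   4.93 -22.59] M [-0.74  0.29 -0.08] tilt [ 1.5e-03 -1.0e-04 -1.0e+00]
```

View pics/v6.png

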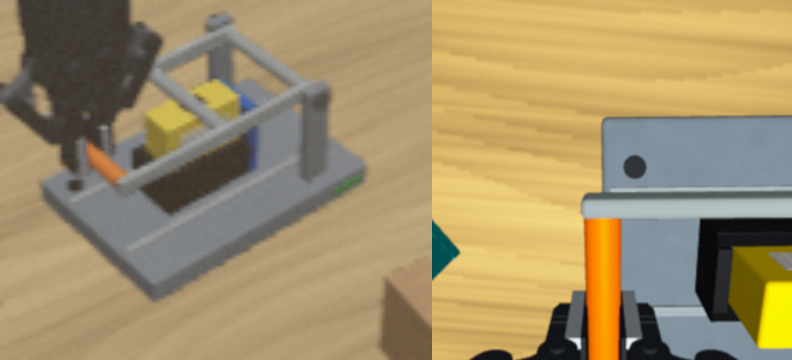

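The bail is down on the cartridge and the force climbs steeply (22.6 N for only 0.2 mm), so the cartridge looks home. I'll open and rise clear, then check.

>>> apply_moves --motion '[20, 0, 0, 0, 0, 0, 0, 35, 0, 0, 0, 0, 0, 0, 50, 0, 0, 0, 0, 0, 0, 60, 0, 0, 0, 0, 0, 0, 60, 0, 0, 0, 0, 0, 0]'

```text
time_s: 23.95
tool_pos: [0.5169, -0.0847, 0.1096]
ee_rot: [0.139, -3.138, -0.0]
wrist_force: [-1.0, -0.3, -0.2]
finger_gap: 0.604
grasp_force: 0.0
```

```bash
python3 st.py
python3 - <<'E'
from h import *
c=ctrl.camera('wrist'); cv2.imwrite('pics/r1.png',c['color'])
E
```

```text
23.95 printer [-89.46  -1.42] z 0.1096 F tool [ 1.   -0.17  0.24] M [ 0.04  0.01 -0.03] tilt [-4.e-04  1.e-04 -1.e+00]
```

>>> apply_moves --motion '[60, 0, 0, -20, 0, 0, 0, 60, 0, 0, -45, 0, 0, 0, 10, 0, 0, -50, 0, 0, 0, 0, 0, 0, -50, 0, 0, 0, 0, 0, 0, -50, 0, 0, 0, 0, 0, 0, -50, 0, 0, 0, 0, 0, 0, -50, 0, 0, 0, 0, 0, 0, -50, 0, 0, 0, 0, 0, 0, -50, 0, 0, 0]'

```text
time_s: 24.75
tool_pos: [0.5168, -0.0846, 0.1592]
ee_rot: [0.139, -3.138, -0.0]
wrist_force: [-0.6, 0.4, 0.2]
finger_gap: 0.001
grasp_force: 0.0
```

```bash
python3 st.py
python3 - <<'E'
from h import *
s=ctrl.get_state();c=ctrl.camera('wrist'); d=ctrl.camera('scene'); print(s['finger_gap'])
cv2.imwrite('pics/v7.png',np.hstack([cv2.resize(d['color'][160:260,240:360],(432,360)),cv2.resize(c['color'][0:300,180:480],(360,360))]))
E
```

```text
24.75 printer [-89.39  -1.32] z 0.1592 F tool [ 0.57  0.41 -0.19] M [ 0.01  0.01 -0.01] tilt [-1.e-03  3.e-04 -1.e+00]
0.001090313648278189
```

View pics/v7.png

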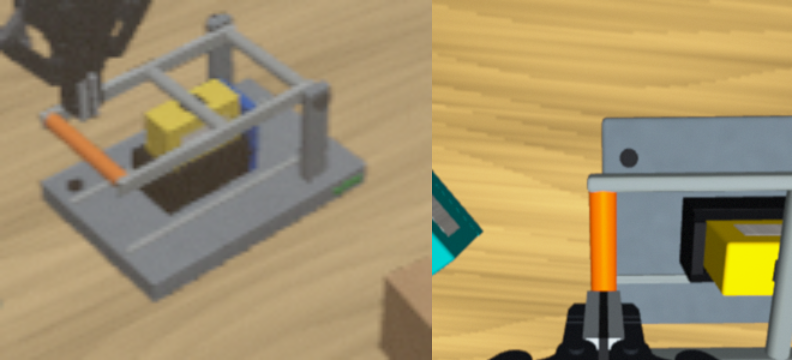

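The bail stays down unaided (orange bar in the scene crop from (45,120) to (125,185)). As a check I'll probe gently on the bar with shut fingers; contact should come at TCP z ≈ 0.1325 if it is home.

>>> apply_moves --motion '[0, 0, 0, 12, 0, 0, 0, 0, 0, 0, 20, 0, 0, 0, 0, 0, 0, 22, 0, 0, 0, 0, 0, 0, 22, 0, 0, 0, 0, 0, 0, 22, 0, 0, 0]'

```text
time_s: 25.27
tool_pos: [0.517, -0.0847, 0.1377]
ee_rot: [0.139, -3.138, -0.0]
wrist_force: [-0.5, -0.6, 0.4]
finger_gap: -0.001
grasp_force: 0.0
```

>>> apply_moves --motion '[0, 0, 0, 1, 0, 0, 0, 0, 0, 0, 2, 0, 0, 0, 0, 0, 0, 2, 0, 0, 0]'

```text
time_s: 25.52
tool_pos: [0.5171, -0.0847, 0.1358]
ee_rot: [-0.139, 3.138, -0.0]
wrist_force: [-0.2, 0.7, 1.0]
finger_gap: 0.0
grasp_force: 0.0
```

>>> apply_moves --motion '[0, 0, 0, 0.6, 0, 0, 0, 0, 0, 0, 1.2, 0, 0, 0, 0, 0, 0, 1.2, 0, 0, 0]'

```text
time_s: 25.77
tool_pos: [0.517, -0.0847, 0.1345]
ee_rot: [0.139, -3.138, 0.0]
wrist_force: [-0.0, 0.3, 0.1]
finger_gap: -0.001
grasp_force: 0.0
```

>>> apply_moves --motion '[0, 0, 0, 0.6, 0, 0, 0, 0, 0, 0, 1.2, 0, 0, 0, 0, 0, 0, 1.2, 0, 0, 0]'

```text
time_s: 26.02
tool_pos: [0.517, -0.0847, 0.1332]
ee_rot: [0.139, -3.138, -0.0]
wrist_force: [-0.2, -0.7, -0.5]
finger_gap: 0.002
grasp_force: 0.0
```

>>> apply_moves --motion '[0, 0, 0, 0.5, 0, 0, 0, 0, 0, 0, 0.8, 0, 0, 0, 0, 0, 0, 0.8, 0, 0, 0]'

```text
time_s: 26.27
tool_pos: [0.5171, -0.0847, 0.1325]
ee_rot: [0.139, -3.138, -0.0]
wrist_force: [0.1, -0.3, 0.4]
finger_gap: -0.002
grasp_force: 0.0
```

>>> apply_moves --motion '[0, 0, 0, 0.4, 0, 0, 0, 0, 0, 0, 0.7, 0, 0, 0, 0, 0, 0, 0.7, 0, 0, 0]'

```text
time_s: 26.52
tool_pos: [0.5171, -0.0847, 0.1319]
ee_rot: [-0.139, 3.138, -0.0]
wrist_force: [-0.8, 0.2, 3.4]
finger_gap: -0.0
grasp_force: 1.5
```

>>> apply_moves --motion '[0, 0, 0, 0.4, 0, 0, 0, 0, 0, 0, 0.7, 0, 0, 0, 0, 0, 0, 0.7, 0, 0, 0]'

```text
time_s: 26.77
tool_pos: [0.5172, -0.0847, 0.1317]
ee_rot: [-0.139, 3.138, -0.0]
wrist_force: [-2.0, 0.9, 11.9]
finger_gap: 0.003
grasp_force: 6.4
```

Contact comes at 0.132 and is stiff there, so the bail is home. I'll back off and hand in.

>>> apply_moves --motion '[0, 0, 0, -10, 0, 0, 0, 0, 0, 0, -40, 0, 0, 0, 0, 0, 0, -80, 0, 0, 0, 0, 0, 0, -110, 0, 0, 0, 0, 0, 0, -110, 0, 0, 0, 0, 0, 0, -110, 0, 0, 0, 0, 0, 0, -110, 0, 0, 0, 0, 0, 0, -110, 0, 0, 0]'

```text
time_s: 27.43
tool_pos: [0.5165, -0.0845, 0.2403]
ee_rot: [0.139, -3.137, -0.001]
wrist_force: [-0.1, -0.4, -0.2]
finger_gap: -0.001
grasp_force: 0.0
```

```bash
python3 st.py; python3 -c "
from h import *
print(ctrl.job_done())"
```

```text
27.4333 printer [-89.27  -0.96] z 0.2403 F tool [ 0.13 -0.43  0.23] M [ 0.02 -0.02  0.01] tilt [-1.7e-03  4.0e-04 -1.0e+00]
the job is handed in; nothing more can be done
None
```

The yellow cartridge is upright and fully home in the bay, the bail stays shut by itself, the arm is clear, and the job was handed in at 27.4 s.

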